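# Fold the rule and the caliper and put them away in the slotted rack

### The arm

A 6-joint arm with a two-finger parallel gripper is mounted at the origin on the work surface. World frame = base frame: x ahead of the robot, y to its left, z up, the work surface at z = 0. Lengths are in m, angles in rad, forces in N, time in s.
With the tool pointing down it reaches from about 0.3 to 0.75 m from the base axis. Payload 8.5 kg.
Tool frame: the origin (TCP) lies at the centre of the arm's flange, where the gripper is bolted on; the fingertips stand nose_length ahead of it and the grasp point (between the pads) lies 155 mm ahead of it (nose_length is the distance from the TCP to the fingertips, in m); z points along the fingers, y is the direction in which the jaws open and shut (so a half turn about z gives the same grasp; the last joint's range is limited). The gripper opens to 85 mm and grips with 20 to 120 N. Pads are 22 mm wide; open, the fingers measure 114 mm over their backs; the gripper's body (76 mm by 85 mm) begins 54 mm behind the grasp point. The pads swing forward as they close: fully open they stand 13 mm farther back than shut.
Start: joints at [-1.407, 0.381, 1.297, -0, 1.464, -0.215], TCP at [0.203, -0.511, 0.405] pointing down, gripper open.
Joint ranges: [-3.11, 3.11], [-0.89, 2.33], [0.22, 2.48], [-1.42, 4.56], [0.17, 2.85], [-2.88, 2.88]. Speed limits (rad/s): [2.39, 2.39, 3.14, 3.14, 3.14, 3.14].

### API

Orientations are given as [roll, pitch, yaw] about the fixed x, y, z axes, in that order (R = Rz(yaw) Ry(pitch) Rx(roll)).
In Python, from plant import get_obs, snapshot, hand_in, cut_out, nose_length gives the robot as it stands. The module is installed in compiled form; this text tells all that it offers.
- The arm moves only by the tool servo_tool, never from a script. Its arguments are lists of equal length, an entry for each row: "dp": the shift along the tool's x, y, z in m, a list of three; "yaw": the turn about the tool's z in rad; "grip": the opening, from 0 (shut) to 1 (fully open). In form: {"dp": [[dx, dy, dz], ...], "yaw": [yaw, ...], "grip": [grip, ...]}. A call has exactly 5 rows; each row is the pose to reach, as a shift and turn from the pose commanded when the call began, along the tool's axes at that moment; what a row does not reach only later rows make up. A row lasts 1/12 s, in which the tool goes at most 41.7 mm and 7.16 degrees, less where a joint would pass 70% of its speed; a pose out of reach is approached as far as the arm can. A call with a gripper value outside its range is refused whole. The fingers move at their own pace and stop on an object; "force" is the grip in N (left out, the last holds). Time passes only in rows, so rows that repeat a pose let the fingers close, or fill a call up. It gives the time, the measured TCP pose, the force and the opening at its end, in the units of the state.
- get_obs(): the state, without advancing time (a new reading comes with each control period).
- snapshot(name): name is "scene" or "side" or "wrist"; returns a dict with "image" (384x512x3 uint8, blue, green, red), "mtx" (3x3 intrinsics, pixels), "eye" and "attitude" of the camera in the world. Camera axes: x right, y down, z forward; pixel columns grow to the right and rows downward; lengths in m; the calibration is good to about 2 mm. A picture is of the moment at which its call begins. There is no depth.
- hand_in(): hands the job in, once; it reports no verdict.
Trained networks look in a picture, given as the dict that the camera call returned (one of the last four; its "shot" number tells which), for a name from the list of things; names that differ only in an ending like _2 or _b are one class to them, and where a whole thing is asked for, a point or a joint stands for the part that bears it (a point fixed in the world has none). Each returns a list of dicts, best first, with "score" (0 to 1); they miss things now and then, are a little off and sometimes report something else, mostly with a low value. They report only what shows in the picture. A call takes as long as a camera call. They do not tell look-alikes from the thing itself.
- cut_out(picture, target): "region" (384x512 bool, what is visible of it) and "rect" ([left, top, right, bottom] in pixels, round what is visible of it).
The state is a dict: "clock": time; "joint_pos": joint angles; "qvel": joint speeds; "joint_efforts": joint torques, N m; "position": TCP position; "tool_rot": TCP orientation; "force": force on the tool from outside, world axes, zero at the start; "wrist_torque": the same for the moment, N m; "finger_gap": opening from 0.0 (shut) to 1.0 (fully open).
Only numpy, scipy, OpenCV 4.12 (cv2) and the standard library are available. Lean on these libraries where they do the work, as an engineer would, in place of code of your own. Each camera call takes 0.05 s, during which the arm holds its last target. There are 200 camera calls.

### The job

Fold the wooden rule and the steel caliper shut and put each away in the slotted rack, lying flat on the floor of the bay that suits its length: the rule in the long bay, the caliper in the short one. Set them down rather than dropping them, let go, and leave the bowl, bottle and clip where they are.

Things in the scene. Friction and masses are not known exactly. Their poses are not given: they have to be found in the camera images.
- rule: Two-arm folding wooden rule, loose, lying flat, about 150 g, 30 mm high all over. Each arm is 160 mm long from the hinge and 16 mm wide; the hinge is a round wooden knuckle of radius 16 mm. Folded shut the arms lie side by side: 176 x 32 mm. Same axes as rule_mid, origin 15 mm lower, at the underside.
- rule_mid (a point): Centre, half-way up, that the rule has when folded; fixed to the first arm. x runs along the first arm from hinge to tip, z up. The first arm lies on the -y side of the x axis (y -16 to 0 mm), the swinging arm on the +y side.
- rule_hinge (a point): hinge axis (vertical) of the rule, half-way up: 72 mm from rule_mid along its -x. Same axes as rule_mid.
- rule_arm (a joint): angle of the rule's swinging arm, rad: 0 = folded shut against the first arm (stop), up to 1.2; positive turns it counter-clockwise seen from above, so the arm points along yaw of rule_mid + this angle. Starts at 0.4 to 0.8. It stays where it is left (light friction, about 0.03 N m).
- caliper: Steel outside caliper, loose, lying flat, about 250 g, 30 mm high all over. Two straight arms 115 mm long from the hinge and 12 mm wide with inturned feet at the tips; round head of radius 20 mm at the hinge. Folded shut: 135 x 40 mm, feet touching, 16 mm gap between the arms. Same axes as caliper_mid, origin 15 mm lower, at the underside.
- caliper_mid (a point): Centre, half-way up, that the caliper has when folded; fixed to the first arm. x runs along the first arm from hinge to tip, z up. The first arm lies at y -20 to -8 mm, the swinging arm on the +y side (8 to 20 mm when folded).
- caliper_hinge (a point): hinge axis (vertical) of the caliper, half-way up: 47.5 mm from caliper_mid along its -x. Same axes as caliper_mid.
- caliper_arm (a joint): angle of the caliper's swinging arm, rad: 0 = folded shut (stop), up to 1.2; positive turns it counter-clockwise seen from above, so the arm points along yaw of caliper_mid + this angle. Starts at 0.35 to 0.7. It stays where it is left (light friction, about 0.03 N m).
- rack: Slotted dark wooden rack, fixed, 216 mm along its x, 163 mm along its y; two bays side by side along x. Base 8 mm thick, walls 20 mm above the bay floors (28 mm above the table). All long walls and the land between the bays are cut away to the floor over the middle 72 mm of the length, for the fingers. Origin at the underside, between the bays' centres.
- long_bay (a point): centre of the floor (8 mm above the table) of the long bay, 192 mm by 44 mm inside, on the rack's +y side, 95 mm from short_bay; x along the bay, z up. Takes the folded rule, either way round.
- short_bay (a point): centre of the floor (8 mm above the table) of the short bay, 151 mm by 52 mm inside, on the rack's -y side; x along the bay, z up. Takes the folded caliper, either way round.
- bowl: stainless steel bowl, 130 mm across, 60 mm high, bystander; origin at the centre of its underside
- bottle: amber glass bottle, 64 mm across, 170 mm high, bystander; origin at the centre of its underside
- clip: red plastic spring clip, 75 mm long, 24 mm high, bystander; origin at the centre of its underside
Mind the look-alikes: they are no part of the job. Of the things that look like the caliper, the smaller one is meant. Of the things that look like the rule, the smaller one is meant.

How it is judged:
By the outcome, as a careful person would: the job done as asked, in the order asked, and still so for the second after the job is handed in, with the robot touching nothing.
It also fails if it takes over 64 s, if anything falls off the work surface, if the arm or the gripper's body presses on something with over 40 N, if the wrist force passes 120 N, or if a joint passes its speed limit or range.

## Working session

There is one attempt and no reset: what is moved stays moved. The work goes in short steps, Python scripts to look and compute and a tool call to move; the robot and the scene stay as the last step left them, time stands still between calls to the robot, and variables do not carry over. Pictures are saved under pics/ and viewed, about 8 in all and at most 12, crops included, and the job is handed in when it is done.

Besides the shell and the picture viewer there is one more tool, called after "Emit:" by a JSON object that holds its "op" and its "data", one argument or row to a line. servo_tool: Moves the arm, as the interface text tells. Its arguments: {"type":"object","properties":{"dp":{"type":"array","items":{"type":"array","items":{"type":"number"}}},"yaw":{"type":"array","items":{"type":"number"}},"grip":{"type":"array","items":{"type":"number"}},"force":{"type":"number"}},"required":["dp","yaw","grip"]}

```bash
mkdir -p pics; python3 - <<'E'
from plant import *
import cv2,numpy as np
print(nose_length if not callable(nose_length) else nose_length())
o=get_obs();print({k:np.round(v,3) for k,v in o.items()})
for n in ["scene","side"]:
    s=snapshot(n);cv2.imwrite(f"pics/{n}0.png",s["image"]);print(n,s["mtx"],s["eye"],s["attitude"])
    for t in ["rule","caliper","rack","bowl","bottle","clip"]:
        for d in cut_out(s,t): print(n,t,round(d["score"],2),d["rect"],d["region"].sum())
E
```

```text
0.1734
{'clock': np.float64(0.0), 'joint_pos': array([-1.407,  0.381,  1.298, -0.   ,  1.464, -0.215]), 'qvel': array([-0.002,  0.001, -0.   , -0.001, -0.001, -0.001]), 'joint_efforts': array([ 2.0000e-03, -4.4846e+01, -2.3128e+01, -0.0000e+00,  5.0000e-03,
        0.0000e+00]), 'position': array([ 0.203, -0.511,  0.404]), 'tool_rot': array([-3.14 , -0.   ,  0.379]), 'force': array([-0.15 , -0.02 , -0.686]), 'wrist_torque': array([ 0.012,  0.047, -0.002]), 'finger_gap': np.float64(0.997)}
scene [[357.4627448    0.         253.33292117]
 [  0.         357.4627448  190.33882159]
 [  0.           0.           1.        ]] [0.95278688 0.33352573 0.81617313] [-2.48799128 -0.00771328  2.29208485]
scene rule 0.89 [234.2, 86.8, 262.4, 145.0] 850
scene rule 0.8 [180.7, 152.4, 239.2, 189.4] 1079
scene caliper 0.96 [391.6, 208.1, 472.4, 265.7] 2115
scene caliper 0.72 [336.8, 261.7, 392.4, 298.5] 1023
scene rack 0.83 [234.4, 172.5, 333.6, 256.0] 4363
scene bowl 0.91 [125.9, 207.9, 177.3, 252.2] 1938
scene bowl 0.41 [177.3, 150.3, 242.4, 190.9] 932
scene bottle 0.68 [112.3, 100.6, 139.3, 154.1] 963
scene clip 0.7 [221.0, 278.4, 238.4, 313.7] 318
side [[389.71516134   0.         257.15405057]
 [  0.         389.71516134 187.40927087]
 [  0.           0.           1.        ]] [0.23915663 0.81840145 0.69712777] [-2.18262992 -0.01483718 -2.84741312]
side rule 0.95 [238.1, 150.2, 284.4, 185.1] 782
side rule 0.61 [319.1, 156.8, 378.4, 194.3] 239
side rule 0.59 [164.2, 146.2, 205.8, 177.4] 951
side caliper 0.94 [257.3, 298.7, 304.1, 384.0] 2226
side caliper 0.67 [173.5, 265.0, 226.5, 321.7] 983
side caliper 0.26 [238.8, 158.5, 280.3, 188.5] 469
side rack 0.65 [199.8, 192.0, 298.1, 254.9] 3574
side bowl 0.64 [165.8, 147.0, 207.5, 177.3] 938
side bottle 0.68 [254.9, 95.2, 270.6, 140.5] 606
side clip 0.78 [139.4, 208.7, 166.2, 227.3] 258
side clip 0.4 [237.9, 149.3, 289.8, 184.6] 796
```

View pics/scene0.png

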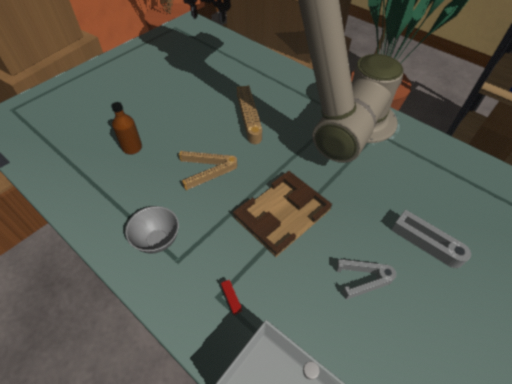

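The scene view shows four look-alikes:

| Class | Pixel | What it shows |
|---|---|---|
| Rule | (208,170) | Open V |
| Rule | (250,115) | Nearly shut |
| Caliper | (368,277) | Small, open |
| Caliper | (432,238) | Big, shut |

By the description I want the open, small ones: (208,170) and (368,277). I'll fit models to the masks in both views to confirm the sizes.

```bash
cat > h.py <<'E'
import numpy as np, cv2
from plant import *
from scipy.spatial.transform import Rotation as Ro
from scipy.optimize import minimize
def cam(s): return s["mtx"],np.array(s["eye"]),Ro.from_euler("xyz",s["attitude"]).as_matrix()
def proj(s,P):
    K,e,R=cam(s); c=(np.atleast_2d(P)-e)@R; p=c@K.T; return p[:,:2]/p[:,2:]
def unproj(s,uv,z):
    K,e,R=cam(s); d=R@np.linalg.solve(K,[uv[0],uv[1],1.]); return e+d*(z-e[2])/d[2]
def rect(x0,x1,y0,y1): return np.array([[x0,y0],[x1,y0],[x1,y1],[x0,y1]])
def circ(r): a=np.linspace(0,2*np.pi,24,endpoint=False); return r*np.c_[np.cos(a),np.sin(a)]
def parts(kind,a,k=1.):   # hinge frame; polygons, z range
    c,s=np.cos(a),np.sin(a); M=np.array([[c,s],[-s,c]])
    if kind=="rule": P=[circ(.016),rect(0,.16,-.016,0),rect(0,.16,0,.016)@M]
    elif kind=="caliper": P=[circ(.02),rect(0,.115,-.02,-.008),rect(.103,.115,-.02,0),rect(0,.115,.008,.02)@M,rect(.103,.115,0,.02)@M]
    else: return [(rect(-.108,.108,-.0815,.0815),0,.008)]+[(rect(sx-.018,sx+.018,-.0815,.0815)*[1,1],0,.028) for sx in(-.072-.018,.09)]+[(rect(sx-.018,sx+.018,-.0815,.0815),0,.028) for sx in(-.054,.054)]
    return [(p*k,0,.03*1) for p in P]
def silh(s,kind,q,z0=0.,k=1.,SS=4):
    x,y,t=q[:3]; a=q[3] if len(q)>3 else 0; c,si=np.cos(t),np.sin(t)
    im=np.zeros((384*SS,512*SS),np.uint8)
    for p,za,zb in parts(kind,a,k):
        w=p@np.array([[c,si],[-si,c]])+[x,y]
        P=np.r_[np.c_[w,np.full(len(w),za+z0)],np.c_[w,np.full(len(w),zb+z0)]]
        h=cv2.convexHull(((proj(s,P)+.5)*SS*16).astype(np.int32))
        cv2.fillConvexPoly(im,h,1,shift=4)
    return cv2.resize(im.astype(np.float32),(512,384),interpolation=cv2.INTER_AREA)
def fit(views,kind,starts,z0=0.,k=1.,ang=True):
    ms=[(s,cv2.GaussianBlur(m.astype(np.float32),(0,0),.8)) for s,m in views]
    def cost(q,na=4):
        c=0
        for s,m in ms:
            g=cv2.GaussianBlur(silh(s,kind,q,z0,k,2),(0,0),.8)
            c+=1-np.minimum(g,m).sum()/np.maximum(g,m).sum()
        return c/len(ms)
    st=sorted(starts,key=cost)[:4]; best=None
    for q in st:
        sx=np.vstack([q]+[np.array(q)+d for d in np.diag([.015,.015,.2,.15][:len(q)])])
        r=minimize(cost,q,method="Nelder-Mead",options=dict(initial_simplex=sx,maxiter=250,xatol=1e-4,fatol=1e-4))
        if best is None or r.fun<best.fun: best=r
    return best.x,best.fun
def inposition(s,d,z=.015):
    v,u=np.nonzero(d["region"]); return unproj(s,(u.mean(),v.mean()),z)
E
cat > m1.py <<'E'
from h import *
S={n:snapshot(n) for n in("scene","side")}
D={(n,t):[d for d in cut_out(s,t) if d["score"]>.5] for n,s in S.items() for t in("rule","caliper","rack","bowl","bottle","clip")}
for k,v in D.items():
    print(k,[(np.round(inposition(S[k[0]],d)[:2],3).tolist(),int(d["region"].sum())) for d in v])
for t in("rule","caliper","rack"):
    for d in D["scene",t]:
        p=inposition(S["scene"],d)[:2]
        m=[(S["scene"],d["region"])]
        for e in D["side",t]:
            if np.linalg.norm(inposition(S["side"],e)[:2]-p)<.03: m.append((S["side"],e["region"]))
        off=.06 if t!="rack" else 0
        st=[np.r_[p-off*np.array([np.cos(a),np.sin(a)]),a,[.5]] for a in np.linspace(-np.pi,np.pi,24,endpoint=False)]
        if t=="rack": st=[q[:3] for q in st]
        for k in((1,) if t=="rack" else (1,1.25)):
            q,f=fit(m,t,st,k=k); print(t,np.round(p,3),"views",len(m),"k",k,np.round(q,3),round(f,3))
im=S["scene"]["image"]; 
a=cv2.resize(im[135:205,165:265],(400,280),interpolation=3)
b=cv2.resize(im[250:310,325:415],(400,267),interpolation=3)
cv2.imwrite("pics/crop1.png",np.vstack([a,b]))
E
python3 m1.py
```

```text
('scene', 'rule') [([0.513, -0.229], 1164), ([0.254, -0.291], 894)]
('scene', 'caliper') [([0.305, 0.38], 2072), ([0.502, 0.305], 1151), ([0.513, -0.228], 1146)]
('scene', 'rack') [([0.493, 0.041], 4363)]
('scene', 'bowl') [([0.758, -0.179], 1933)]
('scene', 'bottle') [([0.579, -0.535], 991)]
('scene', 'clip') [([0.754, 0.099], 335)]
('side', 'rule') [([0.51, -0.216], 709), ([0.287, -0.27], 275)]
('side', 'caliper') [([0.309, 0.376], 2216), ([0.498, 0.317], 995)]
('side', 'rack') [([0.483, 0.049], 3664)]
('side', 'bowl') [([0.788, -0.194], 898)]
('side', 'bottle') [([0.641, -0.592], 590)]
('side', 'clip') [([0.75, 0.102], 270)]
rule [ 0.513 -0.229] views 2 k 1 [ 0.453 -0.185 -0.984  0.647] 0.087
rule [ 0.513 -0.229] views 2 k 1.25 [ 0.456 -0.18  -1.017  0.612] 0.307
rule [ 0.254 -0.291] views 1 k 1 [ 0.299 -0.222 -2.221  0.102] 0.377
rule [ 0.254 -0.291] views 1 k 1.25 [ 0.31  -0.22  -2.259  0.053] 0.17
caliper [0.305 0.38 ] views 2 k 1 [ 0.312  0.429 -1.685  0.156] 0.374
caliper [0.305 0.38 ] views 2 k 1.25 [ 0.309  0.432 -1.584  0.036] 0.154
caliper [0.502 0.305] views 2 k 1 [ 0.469  0.338 -0.988  0.459] 0.126
caliper [0.502 0.305] views 2 k 1.25 [ 0.472  0.334 -0.93   0.369] 0.37
caliper [ 0.513 -0.228] views 1 k 1 [ 0.47  -0.2   -0.983  0.697] 0.259
caliper [ 0.513 -0.228] views 1 k 1.25 [ 0.462 -0.196 -0.898  0.544] 0.125
rack [0.493 0.041] views 2 k 1 [ 0.486  0.036 -3.243] 0.033
```

View pics/crop1.png

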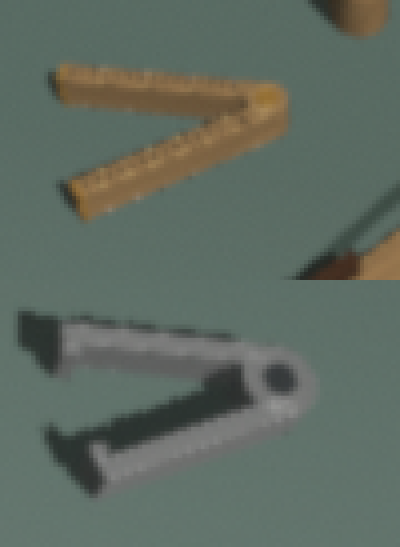

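The crop shows both targets as open Vs: rule knuckle at crop (265,100), caliper head at crop (280,380). The given-size models fit both well (0.087 and 0.126, against 0.31 and 0.37 at 1.25x scale). The look-alikes fit the larger scale, so the choice is confirmed. I'm moving over the rule now.

Emit:
{"op": "servo_tool", "data": {
  "dp": [
    [0.038,-0.0155,0],
    [0.076,-0.031,0],
    [0.114,-0.0465,0],
    [0.152,-0.062,0],
    [0.19,-0.0775,0]
  ],
  "yaw": [-0.12,-0.24,-0.36,-0.48,-0.6],
  "grip": [1,1,1,1,1],
  "force": 40
}}

```text
clock: 1.82
position: [0.3522, -0.3672, 0.4049]
tool_rot: [3.141, 0.0, 0.984]
force: [0.8, -0.7, 0.1]
finger_gap: 1.003
```

```bash
cat > go.py <<'E'
# python3 go.py x y z psi : shift in tool axes and yaw to reach a world TCP pose
import sys,numpy as np
from plant import get_obs
from scipy.spatial.transform import Rotation as Ro
x=list(map(float,sys.argv[1:])); o=get_obs()
R=Ro.from_euler("xyz",o["tool_rot"]).as_matrix(); psi=o["tool_rot"][2]
d=(x[3]-psi+np.pi)%(2*np.pi)-np.pi
print("t",round(float(o["clock"]),2),"pos",np.round(o["position"],4),"rot",np.round(o["tool_rot"],3),"F",np.round(o["force"],1),"gap",round(float(o["finger_gap"]),3),"q",np.round(o["joint_pos"],2))
print("dp",np.round(R.T@(np.array(x[:3])-o["position"]),4),"yaw",round(-d,3))
E
python3 go.py .502 -.223 .40 2.48
python3 - <<'E'
from plant import *
import cv2
s=snapshot("scene");cv2.imwrite("pics/rack1.png",cv2.resize(s["image"][160:265,225:345],(600,525),interpolation=3))
E
```

```text
t 1.82 pos [ 0.3522 -0.3672  0.4049] rot [3.141 0.    0.984] F [ 0.8 -0.7  0.1] gap 1.003 q [-1.04  0.31  1.41  0.    1.42 -0.45]
dp [0.203  0.0449 0.0049] yaw -1.496
```

View pics/rack1.png

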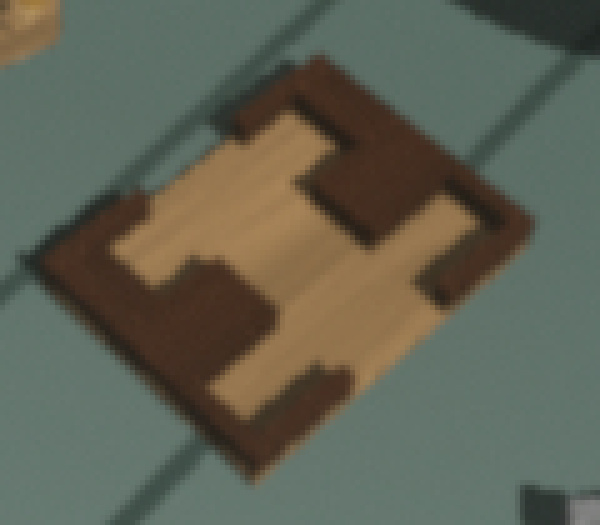

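The rack crop shows the lower-right bay, (465,205) to (225,405), is the longer and narrower one, so it is the long bay on the +y side. The upper-left bay is the short one. That puts the rack yaw at about -0.10.

Emit:
{"op": "servo_tool", "data": {
  "dp": [
    [0.04,0.009,0],
    [0.08,0.018,0],
    [0.12,0.027,0],
    [0.16,0.036,0],
    [0.2,0.045,0]
  ],
  "yaw": [-0.12,-0.24,-0.36,-0.48,-0.6],
  "grip": [1,1,1,1,1]
}}

```text
clock: 2.28
position: [0.5014, -0.2262, 0.4049]
tool_rot: [3.141, 0.0, 1.584]
force: [0.9, -1.0, 0.3]
finger_gap: 1.002
```

Emit:
{"op": "servo_tool", "data": {
  "dp": [
    [0,0,0],
    [0,0,0],
    [0,0,0],
    [0,0,0],
    [0,0,0]
  ],
  "yaw": [-0.12,-0.24,-0.36,-0.48,-0.6],
  "grip": [1,1,1,1,1]
}}

```text
clock: 2.7
position: [0.5003, -0.2278, 0.4047]
tool_rot: [-3.142, -0.0, 2.185]
force: [-0.9, -0.1, 0.2]
finger_gap: 0.997
```

Emit:
{"op": "servo_tool", "data": {
  "dp": [
    [0,0,0],
    [0,0,0],
    [0,0,0],
    [0,0,0],
    [0,0,0]
  ],
  "yaw": [-0.1,-0.2,-0.3,-0.3,-0.3],
  "grip": [1,1,1,1,1]
}}

```text
clock: 3.12
position: [0.5002, -0.2279, 0.4047]
tool_rot: [3.142, -0.0, 2.476]
force: [-1.1, -1.0, -0.2]
finger_gap: 0.999
```

```bash
cat > m2.py <<'E'
from h import *
import sys
t=sys.argv[1]; g=eval(sys.argv[2]); z0=float(sys.argv[3]); out=sys.argv[4]
import itertools
for names in (["wrist"],["scene","side"]):
    V=[]
    for n in names:
        s=snapshot(n)
        for d in cut_out(s,t):
            p=inposition(s,d)[:2]
            if d["score"]>.4 and np.linalg.norm(p-g[4])<.05: V.append((s,d["region"])); break
        if n=="wrist": cv2.imwrite(out,s["image"]); print(s["eye"],s["attitude"])
    if V:
        q,f=fit(V,t,[np.array(g[:4]) if t!="rack" else np.array(g[:3])],z0=z0); print(names,len(V),np.round(q,4),round(f,3))
E
python3 m2.py rule "[.453,-.185,-.984,.647,(.513,-.229)]" 0 pics/w1.png; python3 m2.py rack "[.486,.036,-.101,0,(.49,.04)]" 0 pics/w1b.png; python3 go.py .502 -.223 .177 2.48
```

```text
[ 0.4457452  -0.18501379  0.37436049] [ 2.86490989e+00 -5.32985697e-04  9.05408460e-01]
['wrist'] 1 [ 0.4504 -0.187  -0.965   0.6459] 0.04
['scene', 'side'] 2 [ 0.4538 -0.1853 -0.9745  0.6417] 0.097
[ 0.44566452 -0.18508866  0.37436497] [ 2.86490101e+00 -5.31534248e-04  9.07481942e-01]
['wrist'] 1 [ 0.4837  0.0363 -0.0971] 0.004
['scene', 'side'] 2 [ 0.4867  0.0368 -0.0926] 0.025
t 3.72 pos [ 0.5002 -0.2279  0.4047] rot [-3.142  0.     2.479] F [-0.8 -0.1  0. ] gap 1.003 q [-0.64  0.38  1.3  -0.    1.46 -1.55]
dp [0.0016 0.005  0.2277] yaw -0.001
```

View pics/w1.png

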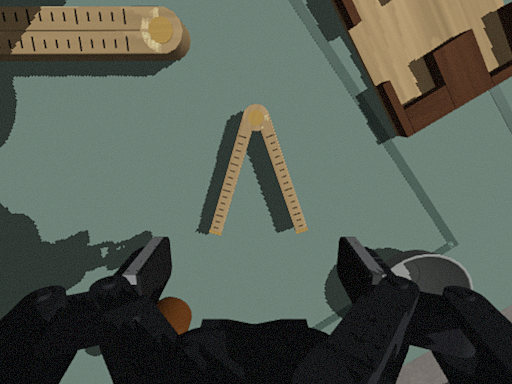

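The wrist view shows the rule as a V with its knuckle at (257,117) and its tips at (215,233) and (300,233). It sits centred between the fingers, with the big rule clear of it at top left. I'll descend part way and refine.

Emit:
{"op": "servo_tool", "data": {
  "dp": [
    [0.004,0,0.03],
    [0.008,-0.003,0.06],
    [0.008,-0.004,0.09],
    [0.008,-0.004,0.12],
    [0.008,-0.004,0.14]
  ],
  "yaw": [-0.01,-0.02,-0.02,-0.02,-0.02],
  "grip": [1,1,1,1,1]
}}

```text
clock: 4.13
position: [0.4909, -0.2258, 0.2623]
tool_rot: [3.142, -0.003, 2.498]
force: [-0.2, -0.1, -0.6]
finger_gap: 0.999
```

```bash
python3 m2.py rule "[.4515,-.186,-.968,.645,(.513,-.229)]" 0 pics/w2.png;  python3 go.py .4962 -.2197 .178 2.497
```

```text
[ 0.43547791 -0.18413648  0.23212363] [ 2.86753184e+00 -5.24885543e-04  9.28190044e-01]
['wrist'] 1 [ 0.4505 -0.1871 -0.9631  0.6467] 0.032
['scene', 'side'] 2 [ 0.4541 -0.1862 -0.9737  0.6502] 0.088
t 4.43 pos [ 0.4918 -0.2263  0.2664] rot [3.142e+00 3.000e-03 2.499e+00] F [-0.3  0.1 -0.5] gap 0.999 q [-0.65  0.51  1.53  0.    1.1  -1.58]
dp [0.0007 0.0079 0.0884] yaw 0.002
```

View pics/w2.png

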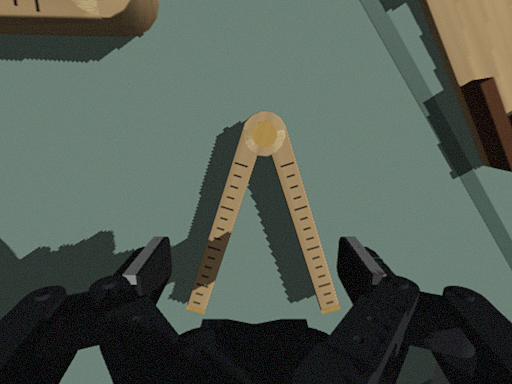

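The closer wrist view shows the knuckle at (264,132) and the axis about 9 px right of the fingers' centre line at x=255. The fit agrees, asking for a tool y shift of about +6.5 mm.

Emit:
{"op": "servo_tool", "data": {
  "dp": [
    [0,0.0065,0.01],
    [0,0.0065,0.035],
    [0,0.0065,0.06],
    [0,0.0065,0.08],
    [0,0.0065,0.086]
  ],
  "yaw": [0,0,0,0,0],
  "grip": [1,1,1,1,1]
}}

```text
clock: 4.85
position: [0.4951, -0.2203, 0.1764]
tool_rot: [3.142, -0.003, 2.499]
force: [0.5, 0.4, -0.5]
finger_gap: 0.999
```

Emit:
{"op": "servo_tool", "data": {
  "dp": [
    [0,0,0],
    [0,0,0],
    [0,0,0],
    [0,0,0],
    [0,0,0]
  ],
  "yaw": [0,0,0,0,0],
  "grip": [0.85,0.75,0.65,0.55,0.5],
  "force": 30
}}

```text
clock: 5.27
position: [0.4955, -0.221, 0.1798]
tool_rot: [3.142, 0.002, 2.499]
force: [0.5, -1.3, 1.4]
finger_gap: 0.501
```

Emit:
{"op": "servo_tool", "data": {
  "dp": [
    [0,0,0],
    [0,0,0],
    [0,0,0],
    [0,0,0],
    [0,0,0]
  ],
  "yaw": [0,0,0,0,0],
  "grip": [0.4,0.3,0.2,0.2,0.2]
}}

```text
clock: 5.68
position: [0.4955, -0.221, 0.1795]
tool_rot: [3.141, 0.002, 2.498]
force: [-0.4, 0.8, 5.6]
finger_gap: 0.367
```

```bash
python3 m2.py rule "[.4515,-.186,-.65,.03,(.513,-.229)]" 0 pics/w3.png;  python3 go.py .4962 -.2197 .178 2.497
```

```text
[ 0.44012758 -0.17936319  0.14905187] [ 2.86334152e+00 -6.17422800e-04  9.28210380e-01]
['wrist'] 1 [ 0.4474 -0.184  -0.6419 -0.0323] 0.204
['scene', 'side'] 2 [ 0.4481 -0.1848 -0.5743 -0.0826] 0.302
t 5.98 pos [ 0.4955 -0.221   0.1795] rot [3.141e+00 2.000e-03 2.499e+00] F [0.  0.1 7.1] gap 0.362 q [-0.64  0.64  1.61  0.    0.9  -1.57]
dp [0.0002 0.0015 0.0015] yaw 0.002
```

View pics/w3.png

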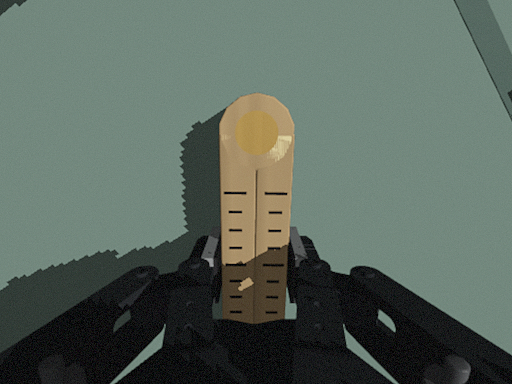

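The wrist view shows the rule folded shut in the fingers, with the knuckle at (257,132) and the seam closed. The gap of 0.36 is about 31 mm against 32 expected. Lifting and carrying it to the rack next.

Emit:
{"op": "servo_tool", "data": {
  "dp": [
    [0,0,-0.01],
    [0,0,-0.03],
    [0,0,-0.06],
    [0,0,-0.09],
    [0,0,-0.12]
  ],
  "yaw": [0,0,0,0,0],
  "grip": [0.2,0.2,0.2,0.2,0.2],
  "force": 50
}}

```text
clock: 6.4
position: [0.495, -0.2206, 0.3002]
tool_rot: [3.142, -0.001, 2.499]
force: [0.2, -0.8, -1.9]
finger_gap: 0.361
```

```bash
cat > held.py <<'E'
# hinge position relative to TCP in tool axes, for a held folded tool: fit with z free from obs
from h import *
import sys
t=sys.argv[1]; r=float(sys.argv[2]); zoff=float(sys.argv[3])
s=snapshot("wrist"); o=get_obs(); psi=o["tool_rot"][2]; z0=o["position"][2]-zoff
p=o["position"][:2]; d=psi-np.pi
D=cut_out(s,t); 
if D:
    m=D[0]["region"]
    # yaw and hinge from the visible knuckle / fit
    q,f=fit([(s,m)],t,[np.r_[p-r*np.array([np.cos(d),np.sin(d)]),d]],z0=z0)
    v=q[:2]-p; print("hinge",np.round(q,4),round(f,3),"along",round(v@[np.cos(d),np.sin(d)],4),"perp",round(v@[-np.sin(d),np.cos(d)],4),"dyaw",round(q[2]-d,4))
    V,U=np.nonzero(m); print("top row",V.min(),"u range",U.min(),U.max(),"top edge world",unproj(s,(np.median(U[V==V.min()]),V.min()),z0+.03)-o["position"])
cv2.imwrite("pics/held_%s.png"%t,s["image"])
E
python3 held.py rule .058 .1785; python3 go.py .4766 .0851 .28 3.044
```

```text
hinge [ 0.4493 -0.1863 -0.6425] 1.0 along -0.058 perp -0.0 dyaw 0.0
top row 0 u range 0 164 top edge world [-0.12321392  0.01592854 -0.1485    ]
t 6.5 pos [ 0.4956 -0.221   0.3035] rot [3.141 0.008 2.499] F [-0.4 -0.3 -1.8] gap 0.355 q [-0.64  0.46  1.48  0.    1.19 -1.57]
dp [0.1989 0.2336 0.0218] yaw -0.545
```

Emit:
{"op": "servo_tool", "data": {
  "dp": [
    [0.024,0.028,0],
    [0.048,0.056,0],
    [0.072,0.084,0],
    [0.096,0.112,0],
    [0.12,0.14,0]
  ],
  "yaw": [-0.11,-0.22,-0.33,-0.44,-0.545],
  "grip": [0.2,0.2,0.2,0.2,0.2]
}}

```text
clock: 6.92
position: [0.4824, -0.0352, 0.2981]
tool_rot: [3.141, -0.002, 3.049]
force: [0.9, 0.5, -1.3]
finger_gap: 0.359
```

```bash
sed -i 's/m=D\[0\]\["region"\]/m=max(D,key=lambda e:e["region"][:,200:310].sum()*(e["score"]>.3))["region"]/' held.py
python3 held.py rule .058 .1785; python3 go.py .4766 .0851 .30 3.044
```

```text
hinge [ 0.4214 -0.0284 -0.1103] 0.221 along -0.0598 perp -0.0032 dyaw -0.0275
top row 92 u range 218 294 top edge world [-0.07576388  0.00318802 -0.1485    ]
t 7.02 pos [ 0.4819 -0.0327  0.2981] rot [ 3.140e+00 -3.000e-03  3.052e+00] F [ 0.4  0.  -1.7] gap 0.358 q [-0.31  0.38  1.65  0.    1.12 -1.8 ]
dp [ 0.0159  0.1168 -0.0016] yaw 0.008
```

View pics/held_rule.png

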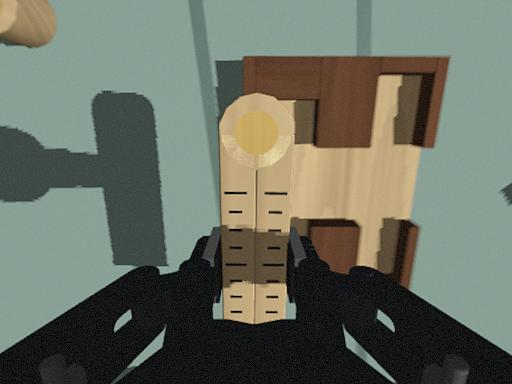

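The wrist view shows the rule still shut and held (knuckle (257,132), seam visible). The rack is at right, with the long bay's far end at about (400,75).

Emit:
{"op": "servo_tool", "data": {
  "dp": [
    [0.004,0.03,0.0],
    [0.008,0.06,0.01],
    [0.012,0.09,0.03],
    [0.015,0.117,0.05],
    [0.015,0.117,0.05]
  ],
  "yaw": [0.006,0.006,0.006,0.006,0.006],
  "grip": [0.2,0.2,0.2,0.2,0.2]
}}

```text
clock: 7.43
position: [0.4782, 0.084, 0.2453]
tool_rot: [3.141, -0.007, 3.04]
force: [-0.9, -0.0, -1.8]
finger_gap: 0.357
```

```bash
python3 held.py rule .060 .1785; python3 go.py .4772 .0847 .1885 3.0456; cat > ov.py <<'E'
# overlay predicted rack outlines on wrist picture
from h import *
import sys
q=list(map(float,sys.argv[1:4])); s=snapshot("wrist"); im=s["image"].copy()
c,si=np.cos(q[2]),np.sin(q[2])
for (x0,x1,y0,y1,z) in [(-.096,.096,.0255,.0695,.028),(-.0755,.0755,-.0735,-.0215,.028),(-.108,.108,-.0815,.0815,.028),(-.096,.096,.0255,.0695,.008),(-.0755,.0755,-.0735,-.0215,.008)]:
    w=rect(x0,x1,y0,y1)@np.array([[c,si],[-si,c]])+q[:2]
    cv2.polylines(im,[(proj(s,np.c_[w,np.full(4,z)])).round().astype(np.int32)],True,(0,255,0) if z>.02 else (255,0,255),1)
cv2.imwrite(sys.argv[4],im)
E
python3 ov.py .4845 .0363 -.096 pics/ov1.png
```

```text
hinge [ 0.4166  0.0912 -0.114 ] 0.228 along -0.0629 perp 0.0024 dyaw -0.0125
top row 92 u range 218 293 top edge world [-0.07834346  0.01066593 -0.1485    ]
t 7.53 pos [0.4795 0.0813 0.2478] rot [-3.141e+00 -2.000e-03  3.039e+00] F [ 0.2 -0.7 -1.3] gap 0.359 q [-0.08  0.46  1.7  -0.    0.99 -1.54]
dp [0.0025 0.0032 0.0594] yaw -0.007
```

View pics/ov1.png

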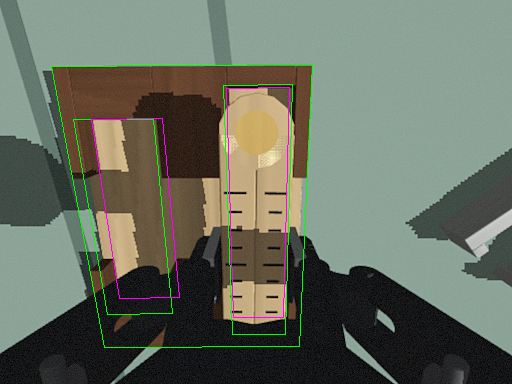

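The projected rack outline (green) matches the real edges, and the rule lies along the long bay with its knuckle at (257,132) inside the bay lines (225–293). Lowering it slowly.

Emit:
{"op": "servo_tool", "data": {
  "dp": [
    [0.002,0.003,0.01],
    [0.002,0.003,0.02],
    [0.002,0.003,0.03],
    [0.002,0.003,0.037],
    [0.002,0.003,0.037]
  ],
  "yaw": [-0.006,-0.006,-0.006,-0.006,-0.006],
  "grip": [0.2,0.2,0.2,0.2,0.2]
}}

```text
clock: 8.0
position: [0.4781, 0.0832, 0.2111]
tool_rot: [-3.141, -0.001, 3.042]
force: [-0.8, -1.0, -2.1]
finger_gap: 0.36
```

Emit:
{"op": "servo_tool", "data": {
  "dp": [
    [0,0,0.004],
    [0,0,0.008],
    [0,0,0.012],
    [0,0,0.014],
    [0,0,0.016]
  ],
  "yaw": [0,0,0,0,0],
  "grip": [0.2,0.2,0.2,0.2,0.2]
}}

```text
clock: 8.42
position: [0.4781, 0.0842, 0.1956]
tool_rot: [3.142, 0.0, 3.044]
force: [0.2, 0.4, -2.3]
finger_gap: 0.359
```

```bash
for i in 1 2 3; do python3 -c "from plant import *;snapshot('side')"; python3 go.py .4772 .0847 .1875 3.0456; done
```

```text
t 8.47 pos [0.478  0.0842 0.1953] rot [ 3.142 -0.     3.044] F [-0.4  0.8 -1.7] gap 0.36 q [-0.07  0.54  1.76  0.    0.84 -1.54]
dp [0.0008 0.0004 0.0078] yaw -0.002
t 8.52 pos [0.478  0.0842 0.1955] rot [-3.142 -0.     3.044] F [ 0.3  0.6 -1.3] gap 0.362 q [-0.07  0.54  1.76 -0.    0.84 -1.54]
dp [0.0008 0.0004 0.008 ] yaw -0.002
t 8.57 pos [0.478  0.0842 0.1957] rot [ 3.142 -0.     3.044] F [ 0.7 -0.1 -2. ] gap 0.355 q [-0.07  0.54  1.76  0.    0.84 -1.54]
dp [0.0009 0.0004 0.0082] yaw -0.002
```

Emit:
{"op": "servo_tool", "data": {
  "dp": [
    [0.001,0,0.002],
    [0.001,0,0.004],
    [0.001,0,0.006],
    [0.001,0,0.007],
    [0.001,0,0.008]
  ],
  "yaw": [0,0,0,0,0],
  "grip": [0.2,0.2,0.2,0.2,0.2]
}}

```text
clock: 8.98
position: [0.477, 0.0843, 0.1876]
tool_rot: [3.142, -0.0, 3.044]
force: [-3.8, 0.8, 17.8]
finger_gap: 0.362
```

```bash
for i in 1 2; do python3 -c "from plant import *;snapshot('side')"; python3 go.py .4772 .0847 .1875 3.0456; done
```

```text
t 9.03 pos [0.477  0.0843 0.1877] rot [-3.142 -0.     3.044] F [ 0.  -0.8 -0.4] gap 0.357 q [-0.07  0.56  1.76 -0.    0.82 -1.54]
dp [-0.0001  0.0004  0.0002] yaw -0.002
t 9.08 pos [0.477  0.0843 0.1878] rot [3.142 0.    3.044] F [-0.3 -0.6 -2.1] gap 0.36 q [-0.07  0.56  1.76  0.    0.82 -1.54]
dp [-0.0001  0.0004  0.0003] yaw -0.002
```

Emit:
{"op": "servo_tool", "data": {
  "dp": [
    [0,0,0.0003],
    [0,0,0.0006],
    [0,0,0.001],
    [0,0,0.001],
    [0,0,0.001]
  ],
  "yaw": [0,0,0,0,0],
  "grip": [0.2,0.2,0.2,0.2,0.2]
}}

```text
clock: 9.5
position: [0.477, 0.0843, 0.1876]
tool_rot: [-3.142, 0.001, 3.044]
force: [-3.7, 0.2, 11.8]
finger_gap: 0.358
```

```bash
python3 go.py .4772 .0847 .1875 3.0456; python3 - <<'E'
from h import *
a=snapshot("scene")["image"][160:265,225:345];b=snapshot("side")["image"][180:270,190:310]
cv2.imwrite("pics/place1.png",np.hstack([cv2.resize(a,(400,350),interpolation=3),cv2.resize(b,(400,350),interpolation=3)]))
E
```

```text
t 9.5 pos [0.477  0.0843 0.1876] rot [-3.142e+00  1.000e-03  3.044e+00] F [-3.7  0.2 11.8] gap 0.358 q [-0.07  0.56  1.77 -0.    0.82 -1.54]
dp [-0.0002  0.0004  0.0001] yaw -0.002
```

View pics/place1.png

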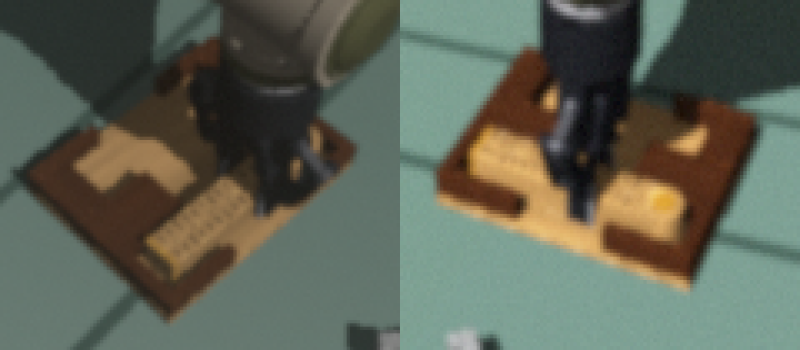

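Both views show the rule between the walls of the long bay. Contact is at TCP z 0.1876, which is the table grasp height plus 8 mm, so it is on the floor. Releasing and lifting.

Emit:
{"op": "servo_tool", "data": {
  "dp": [
    [0,0,-0.001],
    [0,0,-0.001],
    [0,0,-0.001],
    [0,0,-0.001],
    [0,0,-0.001]
  ],
  "yaw": [0,0,0,0,0],
  "grip": [0.42,0.48,0.55,0.6,0.65]
}}

```text
clock: 10.02
position: [0.4771, 0.0843, 0.1876]
tool_rot: [3.142, -0.0, 3.044]
force: [-0.2, 0.5, 0.5]
finger_gap: 0.646
```

Emit:
{"op": "servo_tool", "data": {
  "dp": [
    [0,0,-0.015],
    [0,0,-0.04],
    [0,0,-0.08],
    [0,0,-0.12],
    [0,0,-0.16]
  ],
  "yaw": [0,0,0,0,0],
  "grip": [0.65,0.65,0.65,0.8,1]
}}

```text
clock: 10.43
position: [0.4766, 0.0843, 0.3494]
tool_rot: [-3.142, -0.001, 3.044]
force: [0.3, -0.4, -1.3]
finger_gap: 0.91
```

```bash
python3 m2.py rule "[.4172,.0902,-.096,.01,(.489,.083)]" .008 pics/r1.png; python3 ov.py .4845 .0363 -.096 pics/ov2.png; python3 go.py .502 .300 .345 2.38
```

```text
[0.40775001 0.09132546 0.31913602] [2.86558635e+00 8.87806928e-05 1.47346389e+00]
['wrist'] 1 [ 0.4161  0.0915 -0.1206 -0.0036] 0.025
['scene', 'side'] 2 [ 0.4187  0.0917 -0.0914 -0.0447] 0.114
t 10.78 pos [0.4769 0.0843 0.3463] rot [-3.141e+00 -3.000e-03  3.044e+00] F [-0.4 -0.1 -0.8] gap 1.0 q [-0.07  0.32  1.57 -0.    1.25 -1.54]
dp [-0.0039  0.2172  0.0013] yaw 0.664
```

View pics/ov2.png

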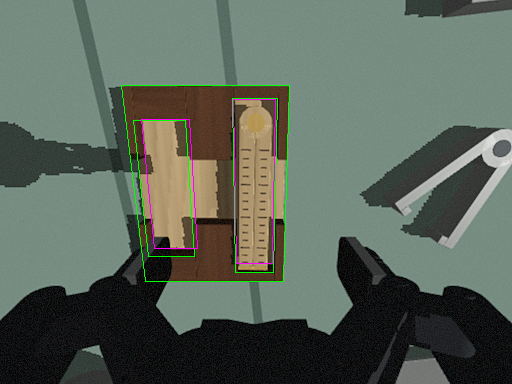

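The wrist view shows the rule shut and lying inside the long-bay outline, from (255,100) to (255,270). The caliper is at right with its head at (500,148). Going over it.

Emit:
{"op": "servo_tool", "data": {
  "dp": [
    [-0.001,0.04,0],
    [-0.002,0.08,0],
    [-0.003,0.12,0],
    [-0.004,0.16,0],
    [-0.004,0.2,0]
  ],
  "yaw": [0.12,0.24,0.36,0.48,0.6],
  "grip": [1,1,1,1,1]
}}

```text
clock: 11.2
position: [0.4994, 0.2711, 0.3462]
tool_rot: [-3.139, -0.002, 2.478]
force: [1.0, -0.4, -0.2]
finger_gap: 1.003
```

Emit:
{"op": "servo_tool", "data": {
  "dp": [
    [0,0,0],
    [0,0,0],
    [0,0,0],
    [0,0,0],
    [0,0,0]
  ],
  "yaw": [0.06,0.06,0.06,0.06,0.06],
  "grip": [1,1,1,1,1]
}}

```text
clock: 11.62
position: [0.4995, 0.2684, 0.3474]
tool_rot: [-3.141, -0.0, 2.424]
force: [0.4, -0.3, 0.1]
finger_gap: 1.001
```

```bash
python3 m2.py caliper "[.469,.338,-.988,.459,(.502,.305)]" 0 pics/c1.png; python3 go.py .503 .306 .1785 2.384
```

```text
[0.44731356 0.3140423  0.31713836] [2.86528398e+00 1.41490467e-04 8.53250159e-01]
['wrist'] 1 [ 0.4656  0.3378 -0.9745  0.458 ] 0.054
['scene', 'side'] 2 [ 0.4684  0.3382 -0.9786  0.4539] 0.113
t 11.92 pos [0.4994 0.269  0.3478] rot [3.141 0.    2.423] F [-0.1 -0.6 -0.9] gap 0.998 q [ 0.29  0.46  1.34  0.    1.34 -0.57]
dp [0.0216 0.0302 0.1693] yaw 0.039
```

View pics/c1.png

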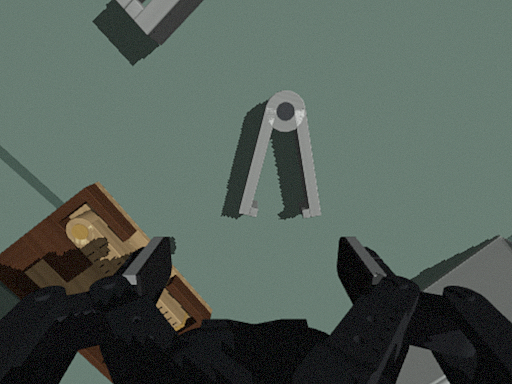

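The wrist view shows the caliper head at (287,111) and its feet at (250,212) and (310,212), all clear of the rack and the tray. The fits agree to 3 mm. Descending over its middle.

Emit:
{"op": "servo_tool", "data": {
  "dp": [
    [0.012,0.014,0.01],
    [0.0235,0.028,0.03],
    [0.0235,0.0285,0.06],
    [0.0235,0.0285,0.09],
    [0.0235,0.0285,0.12]
  ],
  "yaw": [0.027,0.027,0.027,0.027,0.027],
  "grip": [1,1,1,1,1]
}}

```text
clock: 12.33
position: [0.5001, 0.3065, 0.2267]
tool_rot: [3.141, 0.0, 2.397]
force: [1.1, 0.6, -0.9]
finger_gap: 1.003
```

```bash
python3 m2.py caliper "[.466,.338,-.975,.457,(.502,.305)]" 0 pics/c2.png; python3 go.py .5005 .3061 .179 2.396
```

```text
[0.44922443 0.35350897 0.19632031] [ 2.86452344e+00 -1.38916807e-03  8.27085108e-01]
['wrist'] 1 [ 0.4656  0.3377 -0.9699  0.4564] 0.051
['scene', 'side'] 2 [ 0.468   0.339  -0.9798  0.4553] 0.306
t 12.63 pos [0.5009 0.3064 0.2299] rot [3.138e+00 2.000e-03 2.397e+00] F [ 0.4  0.4 -0. ] gap 0.998 q [ 0.35  0.62  1.43  0.    1.09 -0.48]
dp [ 0.0002 -0.0006  0.0509] yaw 0.001
```

Emit:
{"op": "servo_tool", "data": {
  "dp": [
    [0,0,0.012],
    [0,0,0.025],
    [0,0,0.038],
    [0,0,0.047],
    [0,0,0.05]
  ],
  "yaw": [0,0,0,0,0],
  "grip": [1,1,1,1,1],
  "force": 30
}}

```text
clock: 13.05
position: [0.5005, 0.3063, 0.1779]
tool_rot: [3.141, 0.0, 2.397]
force: [0.3, -0.1, -0.2]
finger_gap: 0.995
```

Emit:
{"op": "servo_tool", "data": {
  "dp": [
    [0,0,0],
    [0,0,0],
    [0,0,0],
    [0,0,0],
    [0,0,0]
  ],
  "yaw": [0,0,0,0,0],
  "grip": [0.9,0.8,0.72,0.64,0.56]
}}

```text
clock: 13.47
position: [0.5006, 0.3064, 0.1786]
tool_rot: [3.14, 0.001, 2.397]
force: [0.5, -0.6, 1.4]
finger_gap: 0.565
```

Emit:
{"op": "servo_tool", "data": {
  "dp": [
    [0,0,0],
    [0,0,0],
    [0,0,0],
    [0,0,0],
    [0,0,0]
  ],
  "yaw": [0,0,0,0,0],
  "grip": [0.5,0.4,0.3,0.3,0.3],
  "force": 50
}}

```text
clock: 13.88
position: [0.5006, 0.3064, 0.1785]
tool_rot: [3.14, 0.001, 2.397]
force: [0.3, -1.2, 6.3]
finger_gap: 0.456
```

```bash
python3 go.py .5005 .3061 .179 2.396; python3 held.py caliper .047 .1795
```

```text
t 13.88 pos [0.5006 0.3064 0.1785] rot [3.140e+00 1.000e-03 2.397e+00] F [ 0.3 -1.2  6.3] gap 0.456 q [ 0.35  0.69  1.47  0.    0.98 -0.48]
dp [-0.0001 -0.0003 -0.0005] yaw 0.001
hinge [ 0.4635  0.3413 -0.7504] 0.228 along -0.0509 perp 0.0005 dyaw -0.0055
top row 109 u range 208 301 top edge world [-0.05152585  0.04831438 -0.1495    ]
```

View pics/held_caliper.png

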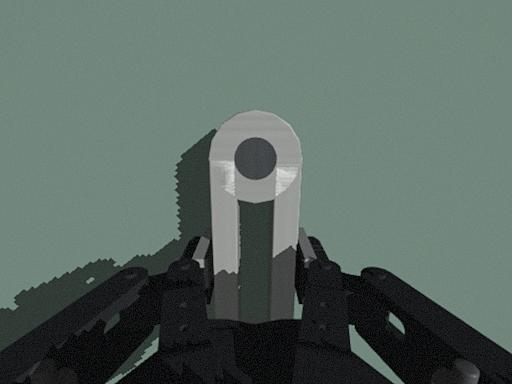

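The wrist view shows the caliper shut in the fingers: head at (256,158), arms parallel, gap about 39–40 mm. Lifting and moving to the short bay.

Emit:
{"op": "servo_tool", "data": {
  "dp": [
    [0,0,-0.01],
    [0,0,-0.03],
    [0,0,-0.06],
    [0,0,-0.09],
    [0,0,-0.12]
  ],
  "yaw": [0,0,0,0,0],
  "grip": [0.3,0.3,0.3,0.3,0.3]
}}

```text
clock: 14.4
position: [0.4999, 0.3062, 0.299]
tool_rot: [-3.14, -0.001, 2.397]
force: [0.4, 0.4, -2.1]
finger_gap: 0.453
```

```bash
python3 go.py .4829 -.0113 .30 3.0456
```

```text
t 14.4 pos [0.4999 0.3062 0.299 ] rot [-3.140e+00 -1.000e-03  2.397e+00] F [ 0.4  0.4 -2.1] gap 0.453 q [ 0.35  0.54  1.36  0.    1.25 -0.48]
dp [-0.2027 -0.245  -0.0008] yaw -0.649
```

Emit:
{"op": "servo_tool", "data": {
  "dp": [
    [-0.025,-0.03,0],
    [-0.05,-0.06,0],
    [-0.075,-0.09,0],
    [-0.1,-0.12,0],
    [-0.125,-0.15,0]
  ],
  "yaw": [-0.12,-0.24,-0.36,-0.48,-0.6],
  "grip": [0.3,0.3,0.3,0.3,0.3]
}}

```text
clock: 14.82
position: [0.4904, 0.1172, 0.2979]
tool_rot: [-3.141, -0.001, 2.974]
force: [0.9, 0.1, -2.3]
finger_gap: 0.456
```

```bash
python3 go.py .4829 -.0113 .30 3.0456
```

```text
t 14.82 pos [0.4904 0.1172 0.2979] rot [-3.141e+00 -1.000e-03  2.974e+00] F [ 0.9  0.1 -2.3] gap 0.456 q [-0.    0.41  1.59  0.    1.14 -1.4 ]
dp [-0.014  -0.128  -0.0021] yaw -0.072
```

Emit:
{"op": "servo_tool", "data": {
  "dp": [
    [-0.004,-0.035,0],
    [-0.008,-0.07,0],
    [-0.011,-0.105,0],
    [-0.012,-0.121,0],
    [-0.012,-0.121,0]
  ],
  "yaw": [-0.05,-0.05,-0.05,-0.05,-0.05],
  "grip": [0.3,0.3,0.3,0.3,0.3]
}}

```text
clock: 15.23
position: [0.4817, -0.0053, 0.2979]
tool_rot: [-3.141, -0.001, 3.014]
force: [0.2, 0.2, -2.0]
finger_gap: 0.456
```

```bash
python3 -c "from plant import *;[snapshot('wrist') for i in range(3)]"; python3 go.py .4829 -.0113 .24 3.0456; python3 held.py caliper .05 .1795
```

```text
t 15.38 pos [ 0.4819 -0.0022  0.2978] rot [ 3.141e+00 -1.000e-03  3.018e+00] F [-0.6 -0.1 -2.7] gap 0.453 q [-0.25  0.38  1.65  0.    1.11 -1.7 ]
dp [-0.0021 -0.009   0.0578] yaw -0.028
hinge [ 0.4316  0.0045 -0.1304] 0.232 along -0.0508 perp 0.0001 dyaw -0.0074
top row 109 u range 207 301 top edge world [-0.07008838  0.00931677 -0.1495    ]
```

Emit:
{"op": "servo_tool", "data": {
  "dp": [
    [-0.002,-0.005,0.01],
    [-0.002,-0.009,0.025],
    [-0.002,-0.009,0.04],
    [-0.002,-0.009,0.055],
    [-0.002,-0.009,0.06]
  ],
  "yaw": [-0.028,-0.028,-0.028,-0.028,-0.028],
  "grip": [0.3,0.3,0.3,0.3,0.3]
}}

```text
clock: 15.9
position: [0.4826, -0.0108, 0.2361]
tool_rot: [3.141, -0.003, 3.047]
force: [-0.9, 0.2, -3.5]
finger_gap: 0.449
```

```bash
python3 ov.py .4845 .0363 -.096 pics/ov3.png; python3 go.py .4829 -.0113 .1875 3.0456
```

```text
t 15.95 pos [ 0.4827 -0.0109  0.2362] rot [ 3.141e+00 -3.000e-03  3.047e+00] F [-0.9  0.3 -4. ] gap 0.451 q [-0.27  0.47  1.72  0.    0.95 -1.74]
dp [-0.0004 -0.0004  0.0487] yaw 0.002
```

The picture limit is reached, so I go on by numbers. The same rack pose put the rule exactly in its bay, and the TCP is within 0.5 mm of target.

Emit:
{"op": "servo_tool", "data": {
  "dp": [
    [0,0,0.01],
    [0,0,0.02],
    [0,0,0.03],
    [0,0,0.036],
    [0,0,0.038]
  ],
  "yaw": [0,0,0,0,0],
  "grip": [0.3,0.3,0.3,0.3,0.3]
}}

```text
clock: 16.37
position: [0.4831, -0.0113, 0.1996]
tool_rot: [3.141, -0.0, 3.047]
force: [-0.1, 0.4, -2.6]
finger_gap: 0.453
```

Emit:
{"op": "servo_tool", "data": {
  "dp": [
    [0,0,0.002],
    [0,0,0.004],
    [0,0,0.006],
    [0,0,0.007],
    [0,0,0.007]
  ],
  "yaw": [0,0,0,0,0],
  "grip": [0.3,0.3,0.3,0.3,0.3]
}}

```text
clock: 16.78
position: [0.483, -0.0117, 0.1928]
tool_rot: [3.142, 0.0, 3.046]
force: [0.1, -0.4, -3.7]
finger_gap: 0.454
```

```bash
for i in 1 2; do python3 -c "from plant import *;snapshot('side')"; python3 go.py .4829 -.0113 .1865 3.0456; done; python3 held.py caliper .05 .1795
```

```text
t 16.83 pos [ 0.483  -0.0117  0.1928] rot [-3.142  0.     3.046] F [ 0.   0.1 -3.1] gap 0.454 q [-0.27  0.55  1.76  0.    0.83 -1.75]
dp [0.0001 0.0004 0.0063] yaw 0.0
t 16.88 pos [ 0.483  -0.0117  0.1929] rot [3.142 0.    3.046] F [ 0.2 -0.4 -3.1] gap 0.452 q [-0.27  0.55  1.76  0.    0.83 -1.74]
dp [0.0001 0.0004 0.0064] yaw 0.0
hinge [ 0.4325 -0.0063 -0.106 ] 0.226 along -0.0508 perp 0.0005 dyaw -0.0103
top row 109 u range 207 302 top edge world [-0.07018102  0.00741424 -0.1495    ]
```

The caliper's underside is at about 14 mm, below the 28 mm wall tops, with no contact force, so it is inside the bay. Lowering the last 6 mm.

Emit:
{"op": "servo_tool", "data": {
  "dp": [
    [0,0,0.0015],
    [0,0,0.003],
    [0,0,0.0045],
    [0,0,0.0055],
    [0,0,0.006]
  ],
  "yaw": [0,0,0,0,0],
  "grip": [0.3,0.3,0.3,0.3,0.3]
}}

```text
clock: 17.4
position: [0.4829, -0.0117, 0.1865]
tool_rot: [3.142, -0.0, 3.046]
force: [0.0, 0.2, -2.7]
finger_gap: 0.451
```

```bash
python3 -c "from plant import *;snapshot('side')"; python3 go.py .4829 -.0113 .1865 3.0456
```

```text
t 17.45 pos [ 0.4829 -0.0117  0.1866] rot [ 3.142 -0.     3.046] F [ 0.5  0.3 -2.2] gap 0.454 q [-0.27  0.56  1.77 -0.    0.82 -1.75]
dp [0.0001 0.0004 0.0001] yaw 0.0
```

Emit:
{"op": "servo_tool", "data": {
  "dp": [
    [0,0,0.0002],
    [0,0,0.0004],
    [0,0,0.0006],
    [0,0,0.0008],
    [0,0,0.001]
  ],
  "yaw": [0,0,0,0,0],
  "grip": [0.3,0.3,0.3,0.3,0.3]
}}

```text
clock: 17.87
position: [0.4829, -0.0117, 0.1865]
tool_rot: [-3.141, 0.001, 3.046]
force: [-4.0, -0.0, 11.5]
finger_gap: 0.456
```

Now it is on the floor (11.5 N contact). I'll ease up, release and lift.

Emit:
{"op": "servo_tool", "data": {
  "dp": [
    [0,0,-0.001],
    [0,0,-0.001],
    [0,0,-0.001],
    [0,0,-0.001],
    [0,0,-0.001]
  ],
  "yaw": [0,0,0,0,0],
  "grip": [0.52,0.57,0.62,0.66,0.7]
}}

```text
clock: 18.28
position: [0.483, -0.0117, 0.1867]
tool_rot: [-3.142, 0.0, 3.046]
force: [0.1, -0.3, 0.0]
finger_gap: 0.698
```

Emit:
{"op": "servo_tool", "data": {
  "dp": [
    [0,0,-0.015],
    [0,0,-0.04],
    [0,0,-0.08],
    [0,0,-0.12],
    [0,0,-0.16]
  ],
  "yaw": [0,0,0,0,0],
  "grip": [0.7,0.7,0.7,0.7,0.7]
}}

```text
clock: 18.7
position: [0.4826, -0.0116, 0.3485]
tool_rot: [3.141, -0.001, 3.046]
force: [1.3, -0.2, -0.4]
finger_gap: 0.7
```

```bash
python3 m2.py caliper "[.4325,-.0063,-.1,.01,(.48,-.011)]" .008 pics/f.png;python3 m2.py rule "[.4172,.0902,-.1,.01,(.489,.083)]" .008 pics/f2.png; python3 m2.py rack "[.4845,.0363,-.1,0,(.48,.04)]" 0 pics/f3.png; python3 go.py .48 0 .3 3.04; python3 - <<'E'
from h import *
for n in("scene","wrist"):
    s=snapshot(n)
    for t in ("bowl","bottle","clip","caliper","rule"):
        print(n,t,[(round(d["score"],2),np.round(inposition(s,d)[:2],3).tolist(),int(d["region"].sum())) for d in cut_out(s,t) if d["score"]>.4])
E
```

```text
[ 0.41367394 -0.00471878  0.31820321] [ 2.86547424e+00 -5.34005353e-05  1.47554599e+00]
['scene', 'side'] 2 [ 0.4359 -0.0052 -0.0849 -0.0658] 0.095
[ 0.41376645 -0.00476433  0.31539769] [ 2.86720887e+00 -3.45205835e-04  1.47550739e+00]
['wrist'] 1 [ 0.416   0.0903 -0.0959 -0.0172] 0.112
['scene', 'side'] 2 [ 0.4191  0.0912 -0.1021 -0.0237] 0.095
[ 0.414115   -0.00485522  0.31585933] [ 2.86611517e+00 -1.56029482e-04  1.47551957e+00]
['wrist'] 1 [ 0.4844  0.0354 -0.1004] 0.373
['scene', 'side'] 2 [ 0.4859  0.0361 -0.1039] 0.431
t 19.6 pos [ 0.483  -0.0117  0.3467] rot [ 3.142 -0.     3.046] F [ 0.6 -0.4  0.5] gap 0.702 q [-0.27  0.32  1.57  0.    1.25 -1.74]
dp [0.0041 0.0114 0.0467] yaw 0.006
scene bowl [(0.82, [0.759, -0.179], 1893), (0.71, [0.492, 0.08], 935)]
scene bottle [(0.98, [0.58, -0.535], 961)]
scene clip [(0.61, [0.753, 0.099], 366)]
scene caliper [(0.83, [0.304, 0.38], 2068), (0.57, [0.481, -0.015], 749)]
scene rule [(0.93, [0.492, 0.081], 889), (0.77, [0.245, -0.311], 650), (0.67, [0.758, -0.179], 1964)]
wrist bowl []
wrist bottle []
wrist clip [(0.64, [0.478, -0.012], 3608), (0.54, [0.477, 0.089], 5775)]
wrist caliper [(0.66, [0.479, -0.011], 3978)]
wrist rule [(0.67, [0.317, -0.212], 3038), (0.55, [0.477, 0.089], 5722)]
```

```bash
python3 - <<'E'
from h import *
s=snapshot("wrist"); d=cut_out(s,"caliper")
d=[e for e in d if np.linalg.norm(inposition(s,e)[:2]-[.48,-.011])<.03]
if d: print(max((fit([(s,d[0]["region"])],"caliper",[np.array([.433,-.006,-.1,a])],z0=z) for z in(.008,) for a in(.0,.1)),key=lambda r:-r[1]))
print(hand_in())
E
```

```text
(array([ 0.43299369, -0.00693571, -0.1028825 , -0.00517236]), np.float64(0.06673520803451538))
the job is handed in; nothing more can be done
None
```

The rule and the caliper are both folded shut and lying in the rack: the rule in the long bay, the caliper in the short one. I handed the job in at about 20 s of the 64 s allowed; it reports no verdict.

**How it was done:** I closed each one in the gripper, rule first, carried it over, lowered it until it touched the bay floor, let go and lifted clear. Contact at set-down was about 12–18 N.

**Last checks that agreed:**
- **Joint angles:** in the wrist view the caliper fits at -0.005 rad. The rule fits at -0.004 rad just after release and -0.017 in the last look. Both are shut within the fit's error.
- **Heights and positions:** both rest at the table grasp height plus 8 mm, which is the bay floor, and both lie along the bays and inside them.
- **Bystanders:** the bowl, bottle and clip are still within about 1 mm of where they started.

**Checks that were weak or disagreed:**
- **Scene and side cameras:** they put the hinges about 3 mm off the wrist fits and give joint angles down to -0.07 rad, past the stop, so I took that as fit error.
- **Final rack fit:** it was poor (0.37–0.43) with the bays filled, although its pose still agreed.
- **Caliper placing:** I reached the 12-picture limit before lowering the caliper, so I checked its placing by numbers only.

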